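# Battery cap held halfway in the lantern's bayonet

### The job

Fit the loose battery cap to the stall lantern: let its two lugs into the entry slots of the collar, press it down against the contact spring and twist it clockwise (seen from above) halfway towards the lock, stopping short of the click. Finish while still gripping the cap there, still and level, so that the contacts can be tried before it is locked. Leave the small cup and the clay bell where they stand.

Things in the scene. Friction and masses are not known exactly. Their poses are not given: they have to be found in the camera images.
- cap: Loose grey bayonet cap, 80 g, upright on the table. Origin: centre of its underside; z up, x along grip bar and both lugs. Plug 47 mm across, 16 high; 2 steel lugs at its foot (+x, -x) reach 30 mm from the axis, 9 wide, z 0 to 5. Flange 62 across, z 16 to 20. Grip bar 56 long (x), 14 thick (y), top at z 46: pinch it across y from above. Same after a half turn about z.
- lantern: Lantern fixed to the table, upright: wooden foot 100 mm across, white diffuser, aluminium collar on top, 80 across. Origin: centre of the foot's underside; z up, x through the two entry slots (+x and -x sides of the collar, open at the top, 14 wide, reaching 32 from the axis). From the slots the lugs turn clockwise seen from above (negative yaw); the other way is blocked.
- mouth (a point): Centre of the mouth, on the lantern's axis, level with the collar's top rim, 100 mm above the table. Mouth 51 mm across. The roof over the lugs' track is 8 mm thick: to twist, the cap's origin must be 13 to 16 mm below this point (at 16 the flange meets the rim).
- halfway (a point): Dark rib on the collar's rim marking halfway, 36 mm from the axis, 40 degrees clockwise of the slot on lantern +x (another lies opposite): a lug, and so an end of the grip bar, stands at it when halfway.
- lock (a point): Dark round stud on the rim marking the lock, 36 mm from the axis, 80 degrees clockwise of the slot on lantern +x (another opposite). There the lugs spring 4 mm up into pockets, which they begin to enter some 55 degrees from the slots.
- contact (a joint): Travel (m) of the sprung brass contact in the collar, 0 up, grows as the cap presses it down. Dropped in, the cap first rests on it with its origin about 7 mm below the rim; it pushes up with 3 N there and about 7 N fully down.
- cup: Small green stoneware cup, 64 mm in diameter, 50 mm high, standing on the table; origin: centre of its underside. A bystander.
- bell: Small yellow clay bell, 42 mm wide, 59 mm high, standing on the table; origin: centre of its underside. A bystander.
Things that resemble listed ones, but are neither listed nor needed, are in the scene too. What is meant by the cap is not turquoise, and is the larger of those in its own colour.

How it is judged:
By the outcome, as a careful person would: the job done as asked, in the order asked, and still so for the second after the job is handed in, while the arm keeps its last pose, push and grip.
It also fails if it takes over 42 s, if anything falls off the work surface, if the arm or the gripper's body presses on something with over 40 N, if the wrist force passes 120 N, or if a joint passes its speed limit or range.

### The arm

A 6-joint arm with a two-finger parallel gripper is mounted at the origin on a cart in front of the work surface, level with it; the furniture and walls round the work are solid. World frame = base frame: x ahead of the robot, y to its left, z up, the work surface at z = 0. Lengths are in mm, angles in rad, forces in N, time in s.
With the tool pointing down it reaches from about 300 to 775 mm from the base axis. Payload 14.6 kg.
Tool frame: the origin (TCP) lies between the finger pads; the fingertips stand 8 mm ahead of it and the grasp point (between the pads) lies 11 mm behind it; z points along the fingers, y is the direction in which the jaws open and shut (so a half turn about z gives the same grasp; the last joint's range is limited). The gripper opens to 94 mm and grips with 3 to 60 N. Pads are 16 mm wide; open, the fingers measure 119 mm over their backs; the gripper's body (75 mm by 177 mm) begins 78 mm behind the grasp point.
Start: joints at [1.108, 0.3, 1.521, -0, 1.321, -0.067], TCP at [212.047, 507.47, 213.446] pointing down, gripper open.
Joint ranges: [-3.03, 3.03], [-0.79, 2.21], [0.23, 2.52], [-1.04, 4.18], [0, 3.07], [-2.55, 2.55]. Speed limits (rad/s): [2.22, 2.22, 2.57, 3.14, 3.14, 3.14].

### API

Orientations are given as [roll, pitch, yaw] about the fixed x, y, z axes, in that order (R = Rz(yaw) Ry(pitch) Rx(roll)).
In Python, from cell import manip gives the robot as it stands. The module is installed in compiled form; this text tells all that it offers.
- The arm moves only by the tool send_rows, never from a script. Its argument "series" is a list that holds one entry, the list of rows, each a list of 5 numbers: the opening, from 0 (shut) to 1 (fully open), then the shift along the tool's x, y, z in mm, then the turn about the tool's z in degrees. In form: [[[gripper, dx, dy, dz, roll], ...]]. A call has 1 to 10 rows; each row is the pose to reach, as a shift and turn from the pose commanded when the call began, along the tool's axes at that moment; what a row does not reach only later rows make up. A row lasts 1/10 s, in which the tool goes at most 50 mm and 8.59 degrees, less where a joint would pass 70% of its speed; a pose out of reach is approached as far as the arm can. A call with a gripper value outside its range is refused whole. The fingers move at their own pace and stop on an object; "newtons" is the grip in N (left out, the last holds). Time passes only in rows, so rows that repeat a pose let the fingers close. It gives the time, the measured TCP pose, the force and the opening at its end, in the units of the state.
- manip.read_state(): the state, without advancing time (a new reading comes with each control period).
- manip.camera(name): name is "scene" or "side" or "wrist"; returns a dict with "img" (400x640x3 uint8, red, green, blue), "vfov" (degrees; the focal length in pixels is half the picture's height over the tangent of half this angle, whatever the lens; pixels are square), "cx", "cy" (the principal point, pixels), "pose" (4x4, takes a point from camera to world coordinates); the wrist camera has in their place "T_tool_cam" (4x4, takes a point from camera to tool coordinates, whose origin is the TCP and whose axes are the flange's). Camera axes: x right, y down, z forward; pixel columns grow to the right and rows downward; lengths in mm; the calibration is good to about 2 mm. A picture is of the moment at which its call begins: read the wrist's pose just before it. There is no depth.
- manip.sign_off(): hands the job in, once; it reports no verdict.
Trained networks look in a picture, given as the dict that the camera call returned (one of the last four; its "shot" number tells which), for a name from the list of things; names that differ only in an ending like _2 or _b are one class to them, and where a whole thing is asked for, a point or a joint stands for the part that bears it (a point fixed in the world has none). Each returns a list of dicts, best first, with "conf" (0 to 1); they miss things now and then, are a little off and sometimes report something else, mostly with a low value. They report only what shows in the picture. A call takes as long as a camera call. They do not tell look-alikes from the thing itself.
- manip.find_in(target, picture): "rect" ([left, top, width, height] in pixels, round what is visible of it).
- manip.silhouettes(target, picture): "pixels" (400x640 bool, what is visible of it) and "rect" ([left, top, width, height] in pixels, round what is visible of it).
The state is a dict: "clock": time; "joints": joint angles; "qd": joint speeds; "effort": joint torques, N m; "eef_pos": TCP position; "eef_rot": TCP orientation; "wrist_force": force on the tool from outside, world axes, zero at the start; "moment": the same for the moment, N m; "finger_gap": finger opening in mm.
Only numpy, scipy, OpenCV 4.12 (cv2) and the standard library are available. Lean on these libraries where they do the work, as an engineer would, in place of code of your own. Each camera call takes 0.05 s, during which the arm holds its last target. There are 200 camera calls.

## Working session

There is one attempt and no reset: what is moved stays moved. The work goes in short steps, Python scripts to look and compute and a tool call to move; the robot and the scene stay as the last step left them, time stands still between calls to the robot, and variables do not carry over. Pictures are saved under pics/ and viewed, about 8 in all and at most 12, crops included, and the job is handed in when it is done.

Besides the shell and the picture viewer there is one more tool, called after "Emit:" as name([rows], argument=value, ...), one row to a line, values as JSON. send_rows: Moves the arm, as the interface text tells. Its arguments: {"type":"object","properties":{"series":{"type":"array"},"newtons":{"type":"number"}},"required":["series"]}

```bash
mkdir -p pics
cat > h.py <<'E'
import numpy as np, cv2
from cell import manip
from scipy.spatial.transform import Rotation as R
def Tw(s): 
    T=np.eye(4);T[:3,:3]=R.from_euler('xyz',s['eef_rot']).as_matrix();T[:3,3]=s['eef_pos'];return T
def cam(n):
    s=manip.read_state();c=manip.camera(n)
    c['P']=Tw(s)@c['T_tool_cam'] if n=='wrist' else np.array(c['pose'])
    c['f']=200/np.tan(np.radians(c['vfov'])/2);return c
def save(c,n): cv2.imwrite('pics/'+n,c['img'][:,:,::-1])
def ray(c,u,v,z):
    d=c['P'][:3,:3]@np.array([(u-c['cx'])/c['f'],(v-c['cy'])/c['f'],1.]);o=c['P'][:3,3]
    return o+d*(z-o[2])/d[2]
def proj(c,p):
    q=c['P'][:3,:3].T@(np.array(p,float)-c['P'][:3,3]);return [c['cx']+c['f']*q[0]/q[2],c['cy']+c['f']*q[1]/q[2]]
E
python3 - <<'E'
from h import *
s=manip.read_state();print({k:np.round(v,3) for k,v in s.items()})
ims=[]
for n in ('scene','side','wrist'):
    c=cam(n);print(n,c['vfov'],c['cx'],c['cy'],np.round(c['P'],2).tolist(), [k for k in c])
    save(c,n+'0.png')
    for t in ('cap','lantern','cup','bell','halfway','lock'):
        try:
            print(t,[(np.round(d['rect']).tolist(),round(d['conf'],2)) for d in manip.find_in(t,c)])
        except Exception as e: print(t,e)
E
```

```text
{'clock': np.float64(0.0), 'joints': array([ 1.108,  0.3  ,  1.522,  0.   ,  1.321, -0.067]), 'qd': array([ 0.002, -0.   ,  0.   ,  0.001, -0.   , -0.001]), 'effort': array([-4.0000e-03, -5.3180e+01, -3.5274e+01,  7.1000e-02,  2.4000e-02,
       -0.0000e+00]), 'eef_pos': array([211.933, 507.26 , 212.905]), 'eef_rot': array([-3.14 , -0.   ,  2.746]), 'wrist_force': array([ 0.12 ,  1.827, -0.152]), 'moment': array([ 0.003,  0.014, -0.006]), 'finger_gap': np.float64(93.874)}
scene 44.71200897708077 316.7518365435332 199.92009318641132 [[-0.89, -0.34, 0.3, 250.23], [-0.45, 0.69, -0.57, 559.8], [-0.02, -0.65, -0.76, 821.48], [0.0, 0.0, 0.0, 1.0]] ['img', 'vfov', 'cx', 'cy', 'pose', 'shot', 'P', 'f']
cap [([338.0, 213.0, 23.0, 19.0], 0.86), ([247.0, 170.0, 22.0, 28.0], 0.85), ([293.0, 184.0, 30.0, 23.0], 0.71), ([234.0, 239.0, 52.0, 72.0], 0.6)]
lantern [([230.0, 242.0, 58.0, 68.0], 0.72)]
cup [([369.0, 166.0, 31.0, 29.0], 0.9)]
bell [([311.0, 126.0, 15.0, 14.0], 0.64)]
halfway [([229.0, 240.0, 59.0, 67.0], 0.9), ([371.0, 165.0, 29.0, 29.0], 0.6)]
lock [([234.0, 240.0, 54.0, 70.0], 0.8)]
s
[... 172 characters left out ...]
] ['img', 'vfov', 'cx', 'cy', 'pose', 'shot', 'P', 'f']
cap [([261.0, 178.0, 22.0, 27.0], 0.9), ([305.0, 189.0, 27.0, 21.0], 0.84), ([348.0, 211.0, 18.0, 21.0], 0.57), ([258.0, 233.0, 49.0, 66.0], 0.24)]
lantern [([259.0, 231.0, 50.0, 68.0], 0.82)]
cup [([374.0, 170.0, 25.0, 24.0], 0.6)]
bell [([311.0, 142.0, 13.0, 16.0], 0.74)]
halfway [([258.0, 234.0, 49.0, 67.0], 0.83)]
lock [([260.0, 232.0, 50.0, 68.0], 0.97)]
wrist 63.691438260315024 323.98359527347185 196.90105298955157 [[0.38, 0.9, 0.21, 151.52], [0.92, -0.37, -0.09, 532.76], [0.0, 0.23, -0.97, 383.58], [0.0, 0.0, 0.0, 1.0]] ['img', 'vfov', 'cx', 'cy', 'T_tool_cam', 'shot', 'P', 'f']
cap []
lantern []
cup []
bell []
halfway []
lock []
```

View pics/scene0.png

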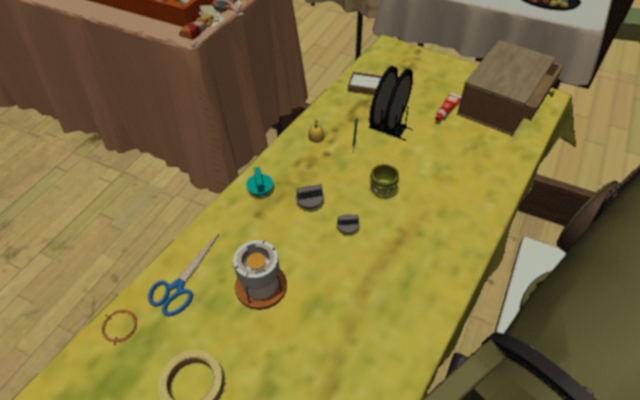

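View pics/side0.png

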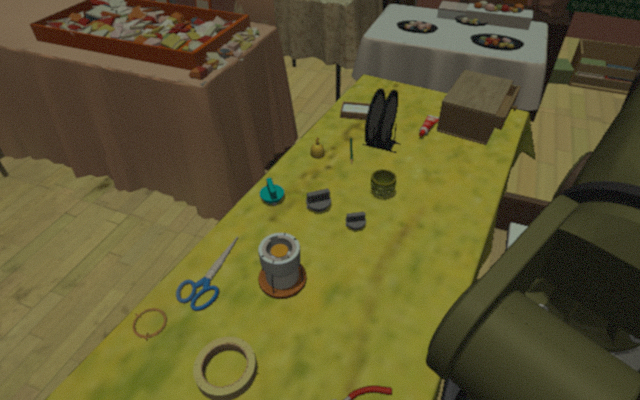

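The scene picture shows three caps: turquoise at (260,184), grey at (310,197) and a smaller grey one at (348,223). The meant one is the larger grey at (310,197). The lantern is at (260,275), the cup at (385,181) and the bell at (316,131). Next I work out positions and confirm the cap in a crop.

Run:
```python
from h import *
for n in ('scene','side'):
    c=cam(n)
    for t,z in (('cap',20),('lantern',50),('cup',25),('bell',28)):
        for d in manip.silhouettes(t,c):
            l,tp,w,h=d['rect'];print(n,t,round(d['conf'],2),np.round(d['rect']),d['pixels'].sum(),np.round(ray(c,l+w/2,tp+h/2,z)))
    if n=='scene':
        a=cv2.resize(c['img'][165:305,225:405],None,fx=4,fy=4,interpolation=cv2.INTER_CUBIC);cv2.imwrite('pics/crop1.png',a[:,:,::-1])
```

```text
scene cap 0.71 [249. 167.  23.  30.] 554 [705. -32.  20.]
scene cap 0.67 [338. 217.  22.  14.] 351 [479. -11.  20.]
scene cap 0.57 [294. 183.  31.  23.] 550 [587. -47.  20.]
scene lantern 0.64 [232. 241.  54.  69.] 2940 [570. 191.  50.]
scene cup 0.82 [372. 165.  28.  30.] 716 [ 454. -155.   25.]
scene cup 0.44 [234. 242.  53.  66.] 2877 [577. 179.  25.]
scene bell 0.75 [308. 121.  16.  23.] 246 [ 663. -225.   28.]
side cap 0.84 [260. 180.  21.  24.] 402 [708. -26.  20.]
side cap 0.75 [346. 210.  18.  20.] 300 [485. -14.  20.]
side cap 0.74 [306. 188.  26.  23.] 454 [587. -45.  20.]
side lantern 0.96 [258. 231.  49.  69.] 2652 [570. 189.  50.]
side cup 0.95 [371. 170.  30.  22.] 589 [ 454. -165.   25.]
side cup 0.58 [257. 232.  50.  67.] 2516 [581. 172.  25.]
side bell 0.55 [311. 140.  11.  19.] 177 [ 666. -221.   28.]
```

View pics/crop1.png

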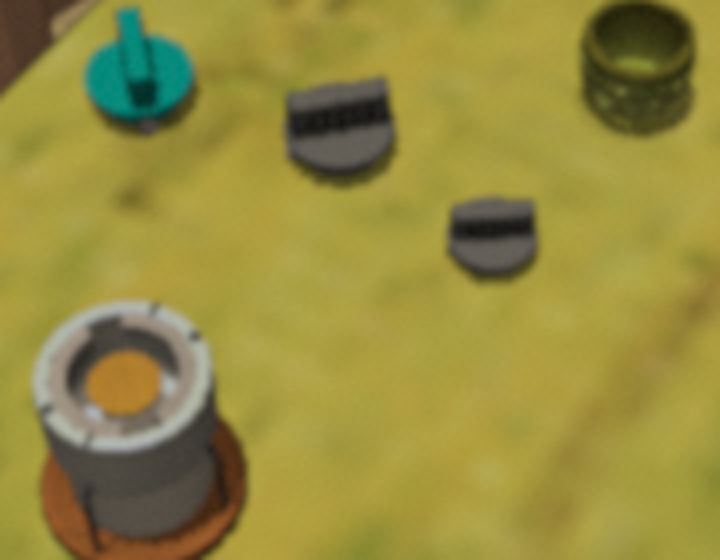

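The crop confirms it: the grey cap at crop (340,130) is clearly larger than the grey one at (490,235), and its world position is about (587,-46). The lantern is near (570,190), so I move over it first for a wrist look.

Emit:
send_rows([
  [[1, -45, -15.5, 0, 0], [1, -90, -31, 0, 0], [1, -135.5, -46.5, 0, 0], [1, -181, -62, 0, 0], [1, -226, -77.5, 0, 0], [1, -271, -93, 0, 0], [1, -316, -108.5, 0, 0], [1, -362, -124, 0, 0], [1, -407, -139.5, 0, 0], [1, -452, -155, 0, 0]],
])

```text
clock: 2.55
eef_pos: [570.6, 188.6, 213.5]
eef_rot: [3.141, 0.0, 2.746]
wrist_force: [0.1, 1.0, -0.1]
finger_gap: 93.6
```

Emit:
send_rows([
  [[1, 0, 0, 0, 0], [1, 0, 0, 0, 0], [1, 0, 0, 0, 0]],
])

```text
clock: 2.85
eef_pos: [568.7, 190.9, 213.5]
eef_rot: [-3.142, -0.0, 2.747]
wrist_force: [0.2, 0.0, 0.7]
finger_gap: 94.1
```

Run:
```python
from h import *
c=cam('wrist');s=manip.read_state();print(s['clock'],s['eef_pos'],s['eef_rot'],s['wrist_force'])
save(c,'w1.png');np.savez('w1.npz',img=c['img'],P=c['P'],f=c['f'],cx=c['cx'],cy=c['cy'])
for t in ('cap','lantern'):
    for d in manip.silhouettes(t,c):
        l,tp,w,h=d['rect'];print(t,round(d['conf'],2),np.round(d['rect']),np.round(ray(c,l+w/2,tp+h/2,100 if t=='lantern' else 20)))
```

```text
2.9 [568.64844088 191.17210208 213.64220204] [3.14145006e+00 4.21389666e-05 2.74715560e+00] [ 0.95360001 -0.23705115 -0.52209195]
cap 0.59 [103. 165.  51.  38.] [486. -17.  20.]
cap 0.56 [185. 318.  43.  46.] [705. -29.  20.]
cap 0.55 [137. 249.  40.  34.] [588. -37.  20.]
lantern 0.72 [276. 141.  92. 103.] [565. 191. 100.]
```

View pics/w1.png

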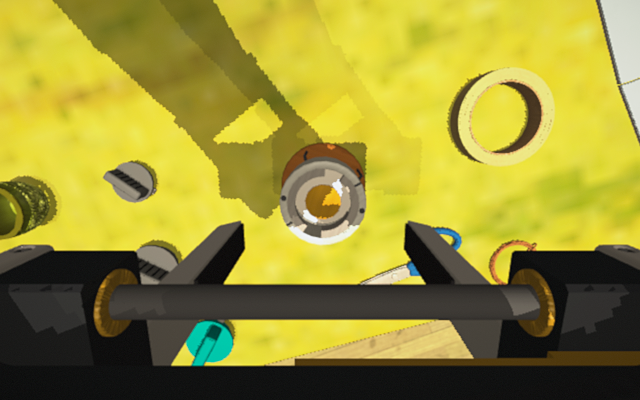

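The wrist picture shows the lantern collar at (322,200) with its marks. The gripper partly hides the meant cap at (155,262). I rectify the rim into a top-down view.

```bash
cat >> h.py <<'E'
def rect(c,x0,y0,z,half,n=560):
    # image u -> +x world, v -> -y world
    s=2*half/n
    px=[(0,0),(n,0),(n,n),(0,n)]
    dst=np.float32([proj(c,(x0-half+a*s,y0+half-b*s,z)) for a,b in px])
    M=cv2.getPerspectiveTransform(np.float32(px),dst)
    return cv2.warpPerspective(c['img'],M,(n,n),flags=cv2.INTER_CUBIC|cv2.WARP_INVERSE_MAP)
E
python3 - <<'E'
from h import *
z=np.load('w1.npz');c={k:z[k] for k in z}
r=rect(c,567,192,100,50);cv2.imwrite('pics/r1.png',r[:,:,::-1])
E
```

```text
(no output)
```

View pics/r1.png

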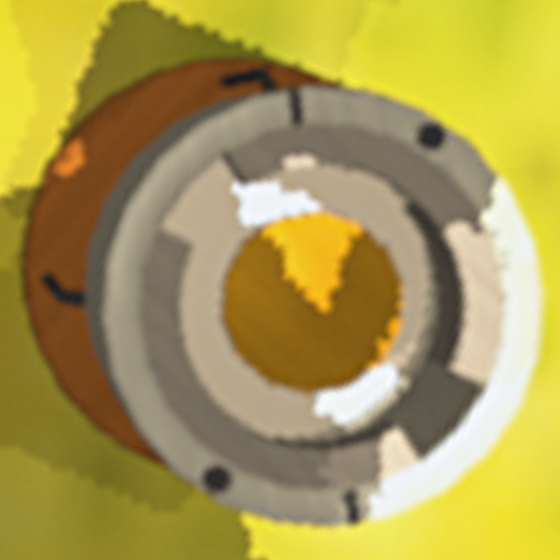

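Rim marks in the rectified view: ribs at (296,105) and (351,506), studs at (432,135) and (217,478). Both pairs give a radius of 36.1 mm and a centre near (574.9,187.3). The slots lie at about 137.8°/-42.2°. Now over the cap.

Emit:
send_rows([
  [[1, -22, -42, 0, 0], [1, -43, -84, 0, 0], [1, -65, -126, 10, 0], [1, -86, -168, 25, 0], [1, -108, -210, 40, 0], [1, -108, -210, 50, 0], [1, -108, -210, 50, 0], [1, -108, -210, 50, 0], [1, -108, -210, 50, 0]],
])

```text
clock: 3.9
eef_pos: [588.3, -43.7, 164.4]
eef_rot: [3.141, 0.001, 2.748]
wrist_force: [0.4, 0.4, -1.0]
finger_gap: 94.2
```

Run:
```python
from h import *
c=cam('wrist');s=manip.read_state();print(s['clock'],s['eef_pos'],s['eef_rot'],s['wrist_force'])
np.savez('w2.npz',img=c['img'],P=c['P'],f=c['f'],cx=c['cx'],cy=c['cy'])
for d in manip.silhouettes('cap',c):
        l,tp,w,h=d['rect'];print(round(d['conf'],2),np.round(d['rect']),np.round(ray(c,l+w/2,tp+h/2,20)))
a=rect(c,588,-43,46,50,400);b=rect(c,588,-43,20,50,400)
cv2.imwrite('pics/r2.png',np.hstack([a,b])[:,:,::-1])
```

```text
3.95 [588.32326083 -43.89283566 164.34437529] [3.14120396e+00 1.22800719e-03 2.74765902e+00] [ 0.40923851  1.0944001  -0.15364377]
0.94 [296. 159.  58.  61.] [589. -42.  20.]
0.69 [352. 253.  54.  32.] [690. -23.  20.]
0.59 [282.  54.  48.  51.] [486. -19.  20.]
```

View pics/r2.png

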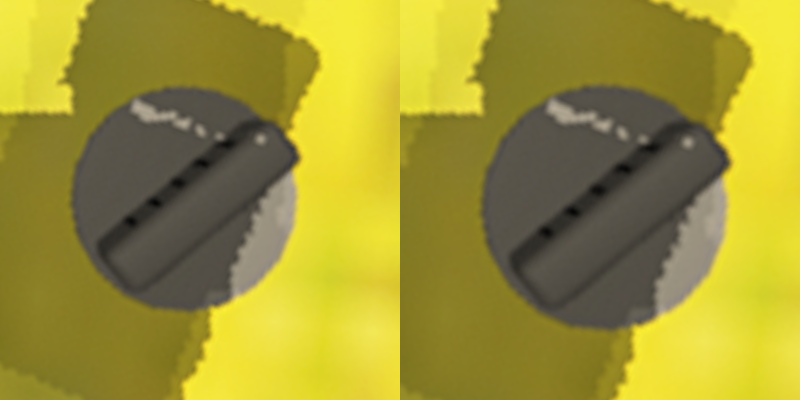

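In the rectified cap view (bar plane left, flange plane right) the flange centre is near right-panel (205,206), or world (589,-44.5). The bar lies at about 40°. I turn the tool to match it (roll about +118°) and look again.

Emit:
send_rows([
  [[1, 0, 0, 0, 8.5], [1, 0, 0, 0, 17], [1, 0, 0, 0, 25.5], [1, 0, 0, 0, 34], [1, 0, 0, 0, 42.5], [1, 0, 0, 0, 51], [1, 0, 0, 0, 59.5], [1, 0, 0, 0, 68], [1, 0, 0, 0, 76.5], [1, 0, 0, 0, 85]],
])

```text
clock: 5.0
eef_pos: [588.2, -44.5, 163.9]
eef_rot: [3.141, -0.0, 1.257]
wrist_force: [-0.4, -0.2, -0.4]
finger_gap: 93.8
```

Emit:
send_rows([
  [[1, 0, 0, 10, 8.5], [1, 0, 0, 20, 17], [1, 0, 0, 30, 25.5], [1, 0, 0, 40, 33], [1, 0, 0, 40, 33], [1, 0, 0, 40, 33], [1, 0, 0, 40, 33]],
])

```text
clock: 5.7
eef_pos: [588.3, -45.0, 124.2]
eef_rot: [3.141, -0.001, 0.69]
wrist_force: [0.0, 0.1, 0.3]
finger_gap: 93.9
```

Run:
```python
from h import *
c=cam('wrist');s=manip.read_state();print(s['clock'],s['eef_pos'],s['eef_rot'],s['joints'],s['wrist_force'])
np.savez('w3.npz',img=c['img'],P=c['P'],f=c['f'],cx=c['cx'],cy=c['cy'])
a=rect(c,589,-44,46,50,400);b=rect(c,589,-44,20,50,400)
cv2.imwrite('pics/r3.png',np.hstack([a,b])[:,:,::-1])
```

```text
5.75 [588.32375971 -45.09523924 124.1971975 ] [ 3.14079712e+00 -6.83564270e-04  6.88959949e-01] [-1.38553692e-01  4.71281890e-01  1.50049522e+00 -3.81055251e-05
  1.16876726e+00  7.43297849e-01] [-0.5181606   0.47156182 -0.36568609]
```

View pics/r3.png

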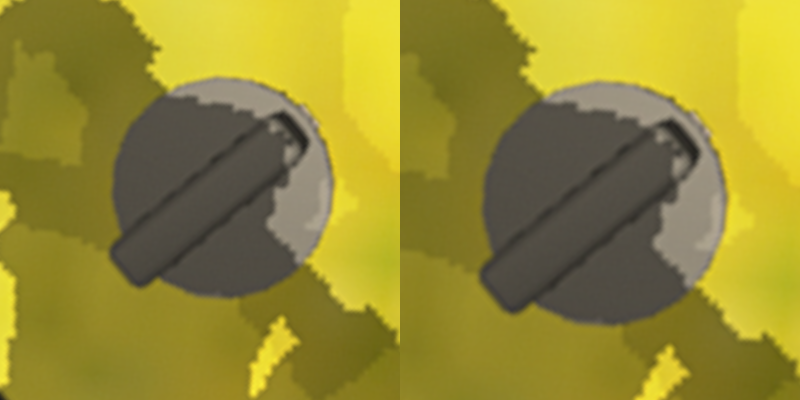

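In this view the flange centre is at right-panel (205,202) and the bar angle is about 40°. The cap is therefore at about (590,-44.5), in agreement with the earlier view. I descend and grip.

Emit:
send_rows([
  [[1, 1.5, 0.5, 20, 0], [1, 1.5, 0.5, 40, 0], [1, 1.5, 0.5, 60, 0], [1, 1.5, 0.5, 75, 0], [1, 1.5, 0.5, 85, 0], [1, 1.5, 0.5, 90, 0], [1, 1.5, 0.5, 93, 0], [1, 1.5, 0.5, 93, 0]],
])

```text
clock: 6.55
eef_pos: [589.7, -44.7, 30.7]
eef_rot: [3.141, -0.0, 0.686]
wrist_force: [-0.8, 0.1, 1.2]
finger_gap: 93.8
```

Emit:
send_rows([
  [[0, 0, 0, 0, 0], [0, 0, 0, 0, 0], [0, 0, 0, 0, 0], [0, 0, 0, 0, 0], [0, 0, 0, 0, 0], [0, 0, 0, 0, 0], [0, 0, 0, 0, 0], [0, 0, 0, 0, 0]],
], newtons=35)

```text
clock: 7.35
eef_pos: [589.5, -44.7, 30.4]
eef_rot: [3.142, 0.0, 0.686]
wrist_force: [1.0, 0.4, -0.3]
finger_gap: 33.6
```

Emit:
send_rows([
  [[0, 0, 0, 0, 0], [0, 0, 0, 0, 0], [0, 0, 0, 0, 0], [0, 0, 0, 0, 0], [0, 0, 0, 0, 0]],
])

```text
clock: 7.85
eef_pos: [589.5, -44.7, 30.5]
eef_rot: [3.142, -0.0, 0.686]
wrist_force: [0.4, -0.2, 0.9]
finger_gap: 13.7
```

Emit:
send_rows([
  [[0, 0, 0, -15, 0], [0, 0, 0, -40, 0], [0, 0, 0, -70, 0], [0, 0, 0, -100, 0], [0, 0, 0, -130, -8.5], [0, 0, 0, -150, -17], [0, 0, 0, -150, -25.5], [0, 0, 0, -150, -34], [0, 0, 0, -150, -42.5], [0, 0, 0, -150, -51]],
])

```text
clock: 8.85
eef_pos: [589.4, -44.6, 181.6]
eef_rot: [3.141, 0.0, 1.583]
wrist_force: [-0.4, 0.2, -0.4]
finger_gap: 13.5
```

Emit:
send_rows([
  [[0, 30, 9, 0, -8], [0, 60, 18, 0, -16], [0, 90, 27, 0, -24], [0, 120, 36, 0, -32], [0, 145, 45, 0, -40], [0, 165, 51, 0, -47.5], [0, 171, 53.5, 0, -47.5], [0, 171, 53.5, 0, -47.5], [0, 171, 53.5, 0, -47.5], [0, 171, 53.5, 0, -47.5]],
])

```text
clock: 9.85
eef_pos: [641.9, 125.6, 180.8]
eef_rot: [3.142, 0.0, 2.403]
wrist_force: [0.3, 0.4, -1.0]
finger_gap: 13.9
```

Run:
```python
from h import *
c=cam('wrist');s=manip.read_state();print(s['clock'],s['eef_pos'],s['eef_rot'],s['joints'],s['wrist_force'])
np.savez('w4.npz',img=c['img'],P=c['P'],f=c['f'],cx=c['cx'],cy=c['cy']);save(c,'w4.png')
a=rect(c,575,187,100,50,400);b=cv2.resize(c['img'],(640,400))[:,120:520]
cv2.imwrite('pics/r4.png',np.hstack([a,b])[:,:,::-1])
```

```text
9.9 [641.98798805 125.63896637 180.73043828] [3.14154301e+00 1.43349920e-04 2.40296106e+00] [ 1.37313623e-01  5.59732553e-01  1.23042911e+00 -8.02526079e-05
  1.35130107e+00 -6.94833640e-01] [ 0.0164443   0.19028099 -0.98718715]
```

View pics/r4.png

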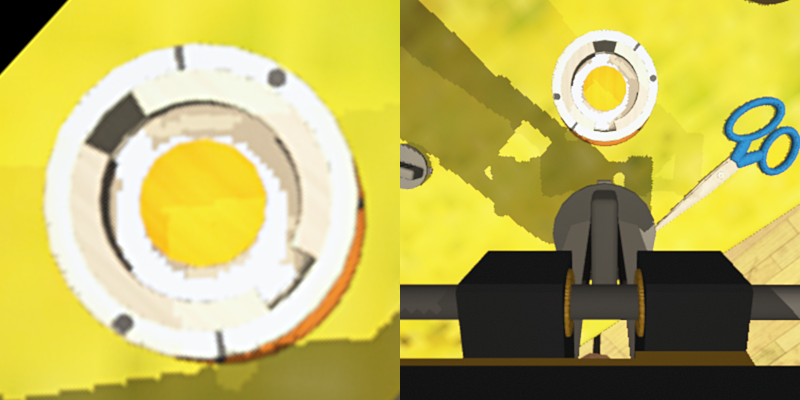

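The rectified rim shows ribs at (180,58) and (221,340) and studs at (276,77) and (123,323). That puts the centre at (575,187) and the slot at about 138°, agreeing with the first view. The cap is held upright in the jaws. I move over the mouth and start down.

Emit:
send_rows([
  [[0, 30, 0, 0, 0], [0, 60, 0, 0, 0], [0, 80, 0.5, 0, -0.3], [0, 90.5, 0.5, 0, -0.3], [0, 90.5, 0.5, 15, -0.3], [0, 90.5, 0.5, 30, -0.3], [0, 90.5, 0.5, 40, -0.3], [0, 90.5, 0.5, 46, -0.3], [0, 90.5, 0.5, 46, -0.3], [0, 90.5, 0.5, 46, -0.3]],
])

```text
clock: 10.9
eef_pos: [575.6, 187.7, 134.7]
eef_rot: [3.141, 0.0, 2.41]
wrist_force: [-0.3, 0.0, -1.1]
finger_gap: 13.8
```

Emit:
send_rows([
  [[0, 0, 0, 1.5, 0], [0, 0, 0, 3, 0], [0, 0, 0, 4.5, 0], [0, 0, 0, 6, 0], [0, 0, 0, 7, 0], [0, 0, 0, 7, 0]],
])

```text
clock: 11.5
eef_pos: [575.2, 187.8, 127.3]
eef_rot: [-3.141, -0.0, 2.411]
wrist_force: [0.2, -0.2, -0.9]
finger_gap: 13.6
```

Emit:
send_rows([
  [[0, -0.3, -0.4, 1.5, 0], [0, -0.3, -0.4, 3, 0], [0, -0.3, -0.4, 4.5, 0], [0, -0.3, -0.4, 6, 0], [0, -0.3, -0.4, 7, 0], [0, -0.3, -0.4, 7, 0]],
])

```text
clock: 12.1
eef_pos: [575.3, 187.3, 120.5]
eef_rot: [3.142, 0.0, 2.411]
wrist_force: [-1.3, -0.5, 2.9]
finger_gap: 13.6
```

Emit:
send_rows([
  [[0, 0, 0, 1, 0], [0, 0, 0, 2, 0], [0, 0, 0, 3, 0], [0, 0, 0, 4, 0], [0, 0, 0, 4.5, 0], [0, 0, 0, 4.5, 0], [0, 0, 0, 4.5, 0]],
])

```text
clock: 12.8
eef_pos: [575.3, 187.3, 116.0]
eef_rot: [3.142, 0.0, 2.411]
wrist_force: [-1.7, -0.7, 4.5]
finger_gap: 14.0
```

Run:
```python
from h import *
s=manip.read_state();print({k:np.round(v,3) for k,v in s.items()})
c=cam('wrist');np.savez('w5.npz',img=c['img'],P=c['P'],f=c['f'],cx=c['cx'],cy=c['cy'])
a=rect(c,575,187,100,50,400)
d=cam('scene')['img'][215:315,210:310];d=cv2.resize(d,(400,400),interpolation=cv2.INTER_CUBIC)
cv2.imwrite('pics/r5.png',np.hstack([a,d])[:,:,::-1])
```

```text
{'clock': np.float64(12.8), 'joints': array([ 0.254,  0.512,  1.46 , -0.   ,  1.17 , -0.586]), 'qd': array([-0.002, -0.001, -0.   ,  0.001, -0.   ,  0.   ]), 'effort': array([ 3.3600e-01, -5.9936e+01, -3.1974e+01,  2.2900e-01, -4.7700e-01,
       -1.0000e-03]), 'eef_pos': array([575.31 , 187.292, 116.03 ]), 'eef_rot': array([3.142, 0.   , 2.411]), 'wrist_force': array([-1.707, -0.726,  4.466]), 'moment': array([-0.282,  0.355, -0.013]), 'finger_gap': np.float64(13.979)}
```

View pics/r5.png

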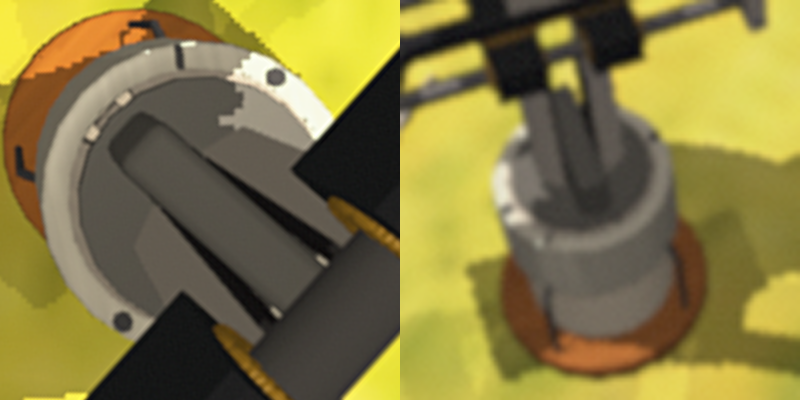

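The wrist view shows the flange sunk inside the rim and the bar end beside the slot, level with the rim bright patch at (105,118). The force is that of the spring alone, with no jam. I twist in two steps.

Emit:
send_rows([
  [[0, 0.1, -0.2, 0, 3], [0, 0.1, -0.2, 0, 6], [0, 0.1, -0.2, 0, 9], [0, 0.1, -0.2, 0, 12], [0, 0.1, -0.2, 0, 15], [0, 0.1, -0.2, 0, 15]],
])

```text
clock: 13.5
eef_pos: [575.4, 187.4, 116.2]
eef_rot: [3.141, 0.0, 2.148]
wrist_force: [-0.1, 0.4, 5.3]
finger_gap: 13.9
```

Emit:
send_rows([
  [[0, 0, 0, 0, 4], [0, 0, 0, 0, 8], [0, 0, 0, 0, 12], [0, 0, 0, 0, 16], [0, 0, 0, 0, 20], [0, 0, 0, 0, 23], [0, 0, 0, 0, 25], [0, 0, 0, 0, 25], [0, 0, 0, 0, 25], [0, 0, 0, 0, 25]],
])

```text
clock: 14.5
eef_pos: [575.2, 187.3, 116.1]
eef_rot: [3.141, -0.0, 1.714]
wrist_force: [0.5, 0.1, 4.8]
finger_gap: 13.7
```

Run:
```python
from h import *
s=manip.read_state();print({k:np.round(v,3) for k,v in s.items()})
c=cam('wrist');np.savez('w6.npz',img=c['img'],P=c['P'],f=c['f'],cx=c['cx'],cy=c['cy'])
a=rect(c,575,187,100,50,400)
b=rect(c,575,187,131,50,400)
cv2.imwrite('pics/r6.png',np.hstack([a,b])[:,:,::-1])
```

```text
{'clock': np.float64(14.5), 'joints': array([0.254, 0.512, 1.46 , 0.   , 1.169, 0.111]), 'qd': array([ 0.   , -0.001,  0.001, -0.   ,  0.   ,  0.006]), 'effort': array([-7.8000e-02, -5.9617e+01, -3.0493e+01,  1.8000e-02,  3.8800e-01,
       -2.1000e-02]), 'eef_pos': array([575.237, 187.289, 116.072]), 'eef_rot': array([ 3.141, -0.   ,  1.714]), 'wrist_force': array([0.515, 0.055, 4.841]), 'moment': array([ 0.046, -0.238,  0.042]), 'finger_gap': np.float64(13.718)}
```

View pics/r6.png

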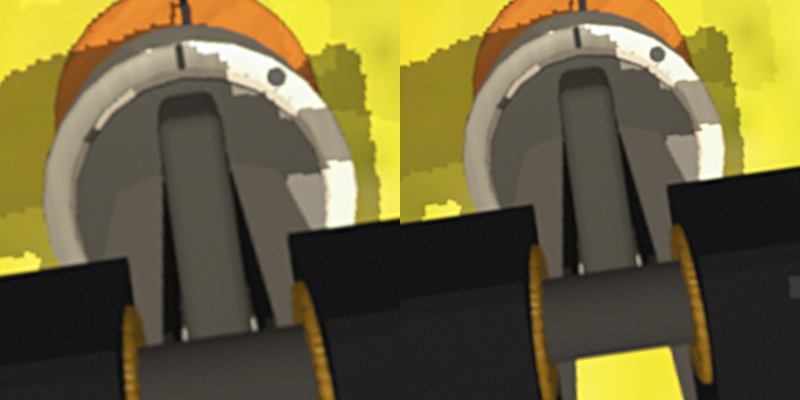

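The bar end now stands at the halfway rib at (180,58), well short of the stud at (276,77). The arm is still and level, and only the spring's push is felt. I hand in.

```bash
python3 -c "
from cell import manip
print(manip.sign_off())"
```

```text
the job is handed in; nothing more can be done
None
```

The cap is in the lantern, twisted halfway and still gripped there. I handed the job in at about 14.5 s.

I picked the larger grey cap and let its lugs into the slots. I then pressed it about 14.5 mm below the rim against the spring and turned it 40° clockwise.

**Last checks:**
- **Angle:** the tool's yaw was 98.2°, against 98.3° measured for the halfway rib. In the wrist view the bar end points at that rib, well short of the lock stud.
- **Hold:** the tool was level and still, with the jaws at 13.7 mm on the 14 mm bar.
- **Forces:** the wrist felt about 5 N, pushing up, with sideways forces under 1 N. That is a little below the 6–7 N I expected from the spring, but readings wander by about 1 N.

None of the checks failed. I did not look at the cup and bell again at the end, but the arm never worked near them.

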